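Press a headed plug home with the bench press

TASK

Take the steel plug that stands on the bench and set it loosely, stem down, in the hole of the press's carriage, let go of it, then slide the carriage under the plunger to its end stop. Press the black knob down gently until you feel the plunger meet the plug, pause there for about a second without pushing on, then press on through the stiffer tight fit until the plug's head is fully home on the carriage, and let the knob come back up. Never push on the knob or plunger with more than about 20 N, press the plug home with the plunger only, and leave the other loose things where they are.

Things in the scene. Friction and masses are not known exactly. Their poses are not given: they have to be found in the camera images.
- plug: Plain steel headed plug standing on its stem: stem 24 mm diameter and 20 mm long (foot tapering to 19 mm over the last 4 mm), on it a head 34 mm diameter and 8 mm thick, 28 mm high in all, 80 g. Origin at the centre of the stem's foot, z up through the head. It stands on the bench to the left. Between it and the press a fixed helping-hand stand with a lens reaches up to 185 mm (x 0.50 to 0.70, y -0.13 to 0.08 m): carry over it.
- plug_shoulder (a point): Centre of the underside of the plug's head, 20 mm above the stem's foot.
- press: Grey C-frame bench press fixed to the bench; origin on the bench under the plunger's axis. Base plate x -50 to +100, y -88 to +242 mm, 12 mm high. Column at x +52 to +96, y -28 to +28, top at z 112; its arm (y -21 to +21) overhangs the carriage to x -20, z 78 to 112. +y points along the slideway from the plunger to the loading place (roughly the robot's left); yaw varies by 0.2 rad.
- carriage (a joint): Position of the carriage along the slideway: 0 is fully out (hole 130 mm to the press's +y side of the plunger's axis), grows as the carriage slides towards the plunger (the press's -y direction), 0.130 m is home against the end stop, hole under the plunger. It starts between 0 and 0.025, needs about 2 N to slide and stays where it is left.
- nest (a point): Centre of the mouth of the through hole (27.5 mm diameter, chamfered) in the carriage's top face, 40 mm above the bench; axes as the press's. Carriage: aluminium block 66 (x) by 88 (y) by 28 mm high. The stem drops in freely until the head is 5 to 9 mm above the block (varies, unseen); from there the fit is tight: the plug yields to about 7 N and stays put, until the head meets the block, a hard stop.
- push_face (a point): Middle of the outer face of the dark steel push plate on the carriage's tongue, 90 mm to the press's +y side of the hole's axis; the plate is 66 mm wide, 8 mm thick, and reaches from 14 to 54 mm above the bench. Push here towards the press's -y. The base plate below it is 12 mm high.
- plunger: Sprung vertical plunger: rod, screw-in foot pad 26 mm diameter, black knob. Origin on its axis, 67 mm above the bench at rest; the pad's underside is within 3 mm of it (unseen setting, fixed). Travel 26 mm down: 1.5 N starts it, plus 0.8 N per 10 mm; springs back. It meets the loaded plug after 7 to 17 mm (soft stop, 2 to 3 N); then 9 to 10 N until the head is home at 16 to 22 mm, where it goes solid.
- knob_top (a point): Centre of the flat top (38 mm diameter) of the plunger's black knob, 44 mm in diameter over all; 166 mm above the bench at rest.
- caster_wheel: Bystander: black caster wheel lying flat, 62 mm diameter, 16 mm thick. Origin under its centre.
- torch: Bystander: short black torch standing on its tail, 33 mm diameter, 58 mm high. Origin under its centre.
- tape_roll: Bystander: roll of black tape lying flat, 67 mm diameter, 19 mm thick. Origin under its centre.

How it is judged:
By the outcome, as a careful person would: the job done as asked, in the order asked, and still so for the second after the job is handed in, with the robot touching nothing.
It also fails if it takes over 67 s, if anything falls off the work surface, if the arm or the gripper's body presses on something with over 40 N, if the wrist force passes 120 N, or if a joint passes its speed limit or range.

ROBOT

A 6-joint arm with a two-finger parallel gripper is mounted at the origin on a cart in front of the work surface, level with it; the furniture and walls round the work are solid. World frame = base frame: x ahead of the robot, y to its left, z up, the work surface at z = 0. Lengths are in mm, angles in rad, forces in N, time in s.
With the tool pointing down it reaches from about 350 to 875 mm from the base axis. Payload 4.2 kg.
Tool frame: the origin (TCP) lies at the very end of the fingers, on their centre line; the grasp point (between the pads) lies 19 mm behind it; z points along the fingers, y is the line along which they close (so a half turn about z gives the same grasp; the last joint's range is limited). The gripper opens to 85 mm and grips with 20 to 120 N. Pads are 22 mm wide; open, the fingers measure 114 mm over their backs; the gripper's body (76 mm by 85 mm) begins 54 mm behind the grasp point. The pads swing forward as they close: fully open they stand 13 mm farther back than shut.
Start: joints at [1.506, 0.385, 0.008, 0, -1.194, -0.259], TCP at [198.825, 592.51, 231.312] pointing down, gripper open.
Joint ranges: [-3.14, 3.14], [-1.21, 2.06], [-1.07, 1.41], [-3.16, 2.05], [-2.99, -0.16], [-3.1, 3.1]. Speed limits (rad/s): [2.79, 2.79, 3.14, 3.14, 3.14, 3.14].

INTERFACE

Orientations are given as a unit quaternion [x, y, z, w].
In Python, from bench import arm, optics gives the robot as it stands. The module is installed in compiled form; this text tells all that it offers.
- The arm moves only by the tool step_arm, never from a script. Its argument "motion" is a list of rows, each an object with "dr": the turn, a rotation vector about the tool's x, y, z in units of 8 degrees (1.0 is 8 degrees), a list of three; "slide": the shift along the tool's x, y, z in mm, a list of three; "jaw": the finger opening in mm, from 0 to 85.4. A call has exactly 8 rows; each row is the pose to reach, as a shift and turn from the pose commanded when the call began, along the tool's axes at that moment; what a row does not reach only later rows make up. A row lasts 1/8 s, in which the tool goes at most 62.5 mm and 10.7 degrees, less where a joint would pass 70% of its speed; a pose out of reach is approached as far as the arm can. A call with a gripper value outside its range is refused whole. The fingers move at their own pace and stop on an object; the grip force is fixed at half the most. Time passes only in rows, so rows that repeat a pose let the fingers close, or fill a call up. It gives the time, the measured TCP pose, the force, the opening and the grip force at its end, in the units of the state.
- arm.read_state(): the state, without advancing time (a new reading comes with each control period).
- optics.get_image(name): name is "scene" or "side" or "wrist"; returns the picture (420x560x3 uint8, blue, green, red); there is no depth.
- optics.camera_info(name): a dict with "camera_matrix" (3x3 intrinsics, pixels), "k1" (the pictures are not rectified: a ray, as slopes to the right and down, at radius r is drawn at 1 + k1 r^2 times it, then the intrinsics apply), "view" (4x4, takes a point from world to camera coordinates); the wrist camera has in their place "T_tool_cam" (4x4, takes a point from camera to tool coordinates, whose origin is the TCP and whose axes are the flange's). Camera axes: x right, y up, looking along -z (the intrinsics and any distortion apply to the point x, -y, -z); pixel columns grow to the right and rows downward; lengths in mm; the calibration is good to about 2 mm. A picture is of the moment at which its call begins: read the wrist's pose just before it. camera_info takes no time and is no camera call.
- arm.job_done(): hands the job in; it is judged then, once.
The state is a dict: "clock": time; "joints": joint angles; "joint_vel": joint speeds; "joint_efforts": joint torques, N m; "position": TCP position; "ee_rot": TCP orientation; "contact_force": force on the tool from outside, world axes, zero at the start; "wrist_torque": the same for the moment, N m; "gripper_width": finger opening in mm; "grasp_force": force on a finger pad.
Only numpy, scipy, OpenCV 4.12 (cv2) and the standard library are available. Lean on these libraries where they do the work, as an engineer would, in place of code of your own. Each camera call takes 0.05 s, during which the arm holds its last target. There are 200 camera calls.

## Working session

There is one attempt and no reset: what is moved stays moved. The work goes in short steps, Python scripts to look and compute and a tool call to move; the robot and the scene stay as the last step left them, time stands still between calls to the robot, and variables do not carry over. Pictures are saved under pics/ and viewed, at most 10 in all, crops included, and the job is handed in when it is done.

Besides the shell and the picture viewer there is one more tool, called in YAML: its name, and indented under it one key for each argument. step_arm: Moves the arm, as the interface text tells. Its arguments: {"type":"object","properties":{"motion":{"type":"array","items":{"type":"object","properties":{"dr":{"type":"array","items":{"type":"number"}},"slide":{"type":"array","items":{"type":"number"}},"jaw":{"type":"number"}}}}},"required":["motion"]}

```bash
mkdir -p pics
cat > h.py <<'E'
import numpy as np, cv2
from bench import arm, optics
from scipy.spatial.transform import Rotation as R
def cam(name, st=None):
    i=optics.camera_info(name); K=np.array(i["camera_matrix"],float); k1=i["k1"]
    if name=="wrist":
        T=np.eye(4); T[:3,:3]=R.from_quat(st["ee_rot"]).as_matrix(); T[:3,3]=st["position"]
        V=np.linalg.inv(T@np.array(i["T_tool_cam"]))
    else: V=np.array(i["view"])
    return K,k1,V
def project(c,P):
    K,k1,V=c; p=np.atleast_2d(P)@V[:3,:3].T+V[:3,3]
    s=np.stack([p[:,0]/-p[:,2],-p[:,1]/-p[:,2]],1); s=s*(1+k1*(s**2).sum(1,keepdims=True))
    return s@K[:2,:2].T+K[:2,2]
def at_z(c,uv,z):
    K,k1,V=c; d=cv2.undistortPoints(np.array([[uv]],float),K,np.array([k1,0,0,0.]))[0,0]
    C=np.linalg.inv(V); r=C[:3,:3]@np.array([d[0],-d[1],-1]); o=C[:3,3]
    return o+r*(z-o[2])/r[2]
def totool(st,p): return R.from_quat(st["ee_rot"]).inv().apply(np.array(p)-st["position"])
E
python3 - <<'E'
from h import *
s=arm.read_state();print(s)
for n in("scene","side"):
    cv2.imwrite(f"pics/{n}0.png",cv2.resize(optics.get_image(n),(800,600)))
    C=np.linalg.inv(cam(n)[2]);print(n,C.round(2))
print(optics.camera_info("wrist"))
E
```

```text
{'clock': 0.0, 'joints': array([ 1.50563936e+00,  3.85537574e-01,  6.62160537e-03, -5.01202950e-04,
       -1.19399169e+00, -2.58575629e-01]), 'joint_vel': array([ 9.24868468e-04, -4.13546455e-04, -1.36341426e-05, -6.70087998e-04,
       -1.01272884e-04, -1.88178259e-04]), 'joint_efforts': array([ 3.67905059e-04, -3.92288125e+01,  1.88397092e+01,  4.18604717e+00,
       -4.74438944e-03, -2.10595765e-06]), 'position': array([198.62705984, 591.98010957, 230.23106025]), 'ee_rot': array([ 9.86912748e-01, -1.61251539e-01, -1.29901237e-04,  1.07322164e-03]), 'contact_force': array([ 0.00169878,  0.39988674, -0.8963341 ]), 'wrist_torque': array([ 0.01715354, -0.00268632,  0.01289913]), 'grasp_force': 0.0, 'gripper_width': 85.36722529895154}
scene [[-7.9000e-01  3.9000e-01 -4.7000e-01 -3.4290e+01]
 [-6.1000e-01 -5.3000e-01  5.8000e-01  6.2327e+02]
 [-2.0000e-02  7.5000e-01  6.6000e-01  8.6903e+02]
 [ 0.0000e+00  0.0000e+00  0.0000e+00  1.0000e+00]]
side [[-1.0000e+00  2.0000e-02 -2.0000e-02  4.8169e+02]
 [-3.0000e-02 -3.8000e-01  9.2000e-01  9.9576e+02]
 [ 1.0000e-02  9.2000e-01  3.8000e-01  5.5541e+02]
 [ 0.0000e+00  0.0000e+00  0.0000e+00  1.0000e+00]]
{'camera_matrix': array([[291.42040744,   0.        , 282.95572499],
       [  0.        , 291.42040744, 213.17647912],
       [  0.        ,   0.        ,   1.        ]]), 'k1': 0.005198516708999256, 'T_tool_cam': array([[-1.94587080e-03,  9.60864857e-01,  2.77010722e-01,
         6.98635414e+01],
       [ 9.99997966e-01,  2.01682187e-03,  2.87843851e-05,
        -5.47601148e-02],
       [-5.31023378e-04,  2.77010214e-01, -9.60866827e-01,
        -1.42654638e+02],
       [ 0.00000000e+00,  0.00000000e+00,  0.00000000e+00,
         1.00000000e+00]])}
```

View pics/scene0.png

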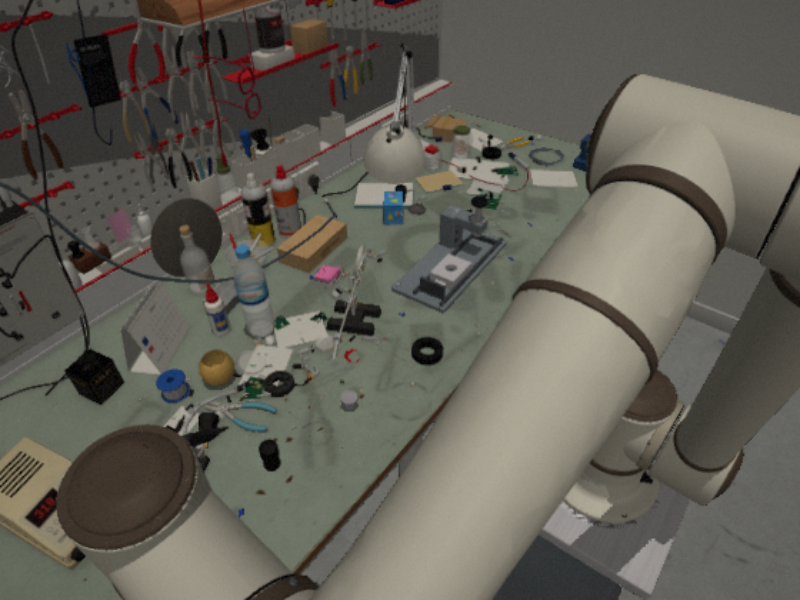

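View pics/side0.png

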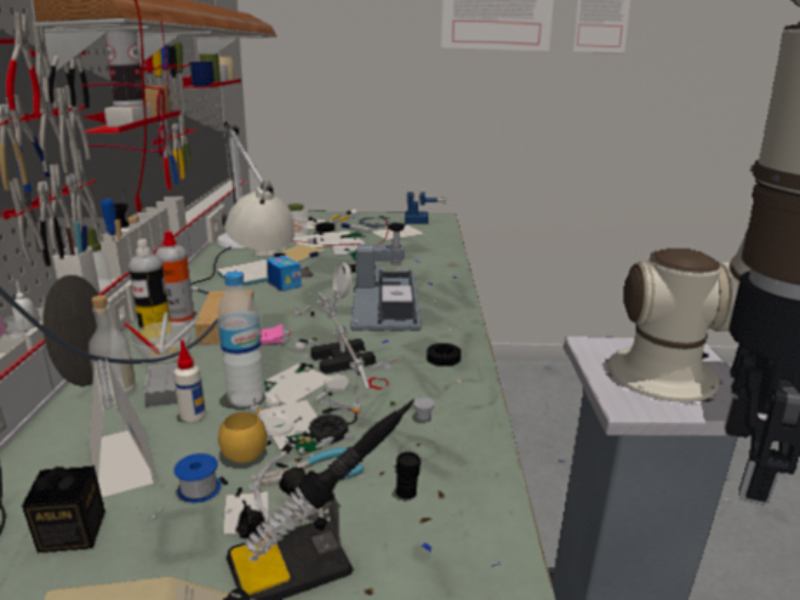

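The scene view shows the plug head at about (349,396) and the carriage hole near (453,267). In the side view the plug head is at about (424,402), the hole at (398,293) and the knob at (396,228).

Run:
```python
from h import *
a,b=cam("scene"),cam("side")
for n,z,u,v in [("plug",28,(349,395),(424,402)),("hole",40,(453,267),(398,293)),("knob",166,(483,202),(396,228)),("torch",58,(269,445),(408,459)),("tape",19,(428,348),(444,352))]:
    print(n,at_z(a,np.array(u)*.7,z).round(),at_z(b,np.array(v)*.7,z).round())
I=[optics.get_image("scene"),optics.get_image("side")]
A=cv2.resize(I[0][130:225,265:365],(400,380),interpolation=2);B=cv2.resize(I[1][145:240,235:335],(400,380),interpolation=2)
cv2.imwrite("pics/c1.png",np.hstack([A,B]))
```

```text
plug [456. 155.  28.] [452. 157.  28.]
hole [ 503. -288.   40.] [ 504. -281.   40.]
knob [ 501. -407.  166.] [ 512. -375.  166.]
torch [477. 340.  58.] [477. 345.  58.]
tape [409. -46.  19.] [411. -36.  19.]
```

View pics/c1.png

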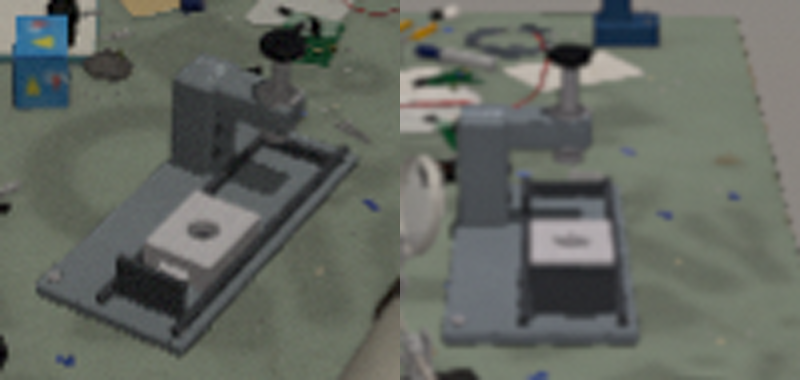

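Run:
```python
from h import *
a,b=cam("scene"),cam("side")
f=lambda c,o,x,y,z:at_z(c,np.array(o)+np.array([x,y])/4,z)
S=(265,130);T=(235,145)
print("hole",f(a,S,203,229,40),f(b,T,171,240,40))
print("knob",f(a,S,284,40,166),f(b,T,169,52,166))
L=f(a,S,38,287,12);M=f(a,S,181,351,10);N=f(a,S,357,155,12)
print(L,M,N,np.linalg.norm(L-M),np.linalg.norm(N-M))
e=L-M;g=M-N;print("yaw",np.arctan2(e[1],e[0]),np.arctan2(-g[0],g[1]))
L=f(b,T,45,335,12);M=f(b,T,237,333,12);e=L-M;print("yaw side",L,M,np.linalg.norm(e),np.arctan2(e[1],e[0]))
s=arm.read_state();print(totool(s,[455,157,150]),R.from_quat(s["ee_rot"]).as_matrix().round(2))
```

```text
hole [ 506.20382908 -283.48492476   40.        ] [ 506.80341935 -281.79424124   40.        ]
knob [ 511.80434929 -410.20716985  166.        ] [ 512.40475561 -394.34682843  166.        ]
[ 595.16823123 -162.51043487   12.        ] [ 451.96351769 -169.61797805   10.        ] [ 467.96192784 -496.94379532   12.        ] 143.3949341812843 327.72265680222006
yaw 0.04959135433374892 0.048837238444686515
yaw side [ 598.21378855 -155.97781696   12.        ] [ 453.9665292  -166.07244703   12.        ] 144.60004629209 0.06986752621527419
[381.44118497 330.92921393  81.12846532] [[ 0.95 -0.32 -0.  ]
 [-0.32 -0.95 -0.  ]
 [ 0.    0.   -1.  ]]
```

step_arm:
  motion:
    - {"dr": [0, 0, 1.2], "slide": [48, 41, 5], "jaw": 85}
    - {"dr": [0, 0, 2.5], "slide": [95, 83, 10], "jaw": 85}
    - {"dr": [0, 0, 3.7], "slide": [143, 124, 15], "jaw": 85}
    - {"dr": [0, 0, 5], "slide": [190, 165, 25], "jaw": 85}
    - {"dr": [0, 0, 6.2], "slide": [238, 206, 30], "jaw": 85}
    - {"dr": [0, 0, 7.5], "slide": [286, 248, 40], "jaw": 85}
    - {"dr": [0, 0, 8.7], "slide": [333, 289, 50], "jaw": 85}
    - {"dr": [0, 0, 10], "slide": [381, 331, 60], "jaw": 85}

```text
clock: 1.2
position: [451.1, 163.1, 172.6]
ee_rot: [-0.65, 0.76, -0.0, 0.0]
contact_force: [1.2, 0.6, 0.6]
gripper_width: 84.7
grasp_force: 0.0
```

Run:
```python
from h import *
s=arm.read_state();im=optics.get_image("wrist");c=cam("wrist",s)
print(s["clock"],s["position"],s["joints"].round(2),s["ee_rot"])
print(project(c,[[455,157,28],[455,157,0]]), totool(s,[455,157,100]))
cv2.imwrite("pics/w1.png",im)
```

```text
1.2 [451.14906337 163.13403581 172.64152222] [ 0.69  0.19 -0.43  0.   -0.95 -0.84] [-6.50364585e-01  7.59622082e-01 -4.53603149e-05  4.44269121e-04]
[[278.01646648 195.99598791]
 [278.45482008 190.38117291]] [ 5.51231305 -4.70294201 72.64119768]
```

View pics/w1.png

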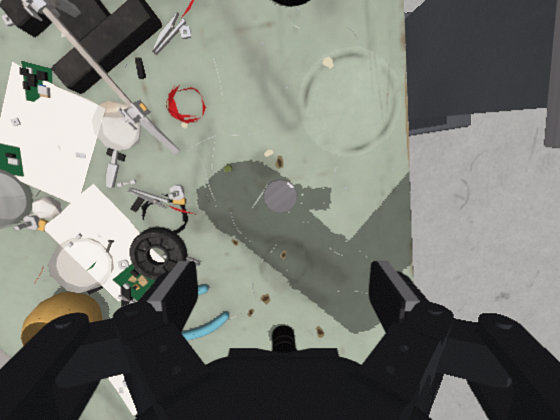

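The wrist view shows the plug head at (280,196), within 2 px of the prediction.

Run:
```python
from h import *
s=arm.read_state()
s0=dict(s);s0["position"]=np.array([451.149,163.134,172.64]);s0["ee_rot"]=np.array([-6.50364585e-01,7.59622082e-01,-4.5e-05,4.4e-04])
p=at_z(cam("wrist",s0),(280,196),28);print(p,s["position"],s["joint_vel"].round(3),totool(s,[p[0],p[1],11]))
```

```text
[453.02294733 157.31465806  28.        ] [452.0783714  157.61995348 170.97591086] [ 0.106 -0.012 -0.012 -0.025 -0.029  0.069] [ -0.3944433   -1.34180867 159.97287723]
```

step_arm:
  motion:
    - {"slide": [0.5, 2.2, 40], "dr": [0, 0, 0], "jaw": 70}
    - {"slide": [0.5, 2.2, 90], "dr": [0, 0, 0], "jaw": 65}
    - {"slide": [0.5, 2.2, 130], "dr": [0, 0, 0], "jaw": 60}
    - {"slide": [0.5, 2.2, 150], "dr": [0, 0, 0], "jaw": 60}
    - {"slide": [0.5, 2.2, 159], "dr": [0, 0, 0], "jaw": 60}
    - {"slide": [0.5, 2.2, 159], "dr": [0, 0, 0], "jaw": 60}
    - {"slide": [0.5, 2.2, 159], "dr": [0, 0, 0], "jaw": 20}
    - {"slide": [0.5, 2.2, 159], "dr": [0, 0, 0], "jaw": 20}

```text
clock: 2.25
position: [449.1, 165.4, 15.1]
ee_rot: [-0.653, 0.758, -0.0, 0.001]
contact_force: [-0.9, -0.7, 3.8]
gripper_width: 30.3
grasp_force: 59.0
```

Run:
```python
from h import *
s=arm.read_state();im=optics.get_image("wrist");print(s["position"],s["gripper_width"],s["grasp_force"])
cv2.imwrite("pics/w2.png",im[180:420,80:480])
```

```text
[449.08533575 165.37441096  15.13311394] 30.298224711676923 58.958449959754944
```

View pics/w2.png

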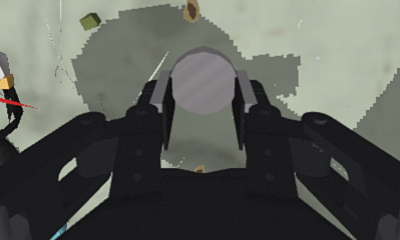

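The wrist crop shows the head at (204,80), about 284,260 in the full frame, held off-centre near the pad edges. I'll open, re-centre and re-grip.

step_arm:
  motion:
    - {"jaw": 55, "slide": [0, 0, 0], "dr": [0, 0, 0]}
    - {"jaw": 55, "slide": [0, 0, 0], "dr": [0, 0, 0]}
    - {"jaw": 55, "slide": [0, 0, 0], "dr": [0, 0, 0]}
    - {"jaw": 55, "slide": [0, 0, 0], "dr": [0, 0, 0]}
    - {"jaw": 55, "slide": [0, 0, 0], "dr": [0, 0, 0]}
    - {"jaw": 55, "slide": [0, 0, 0], "dr": [0, 0, 0]}
    - {"jaw": 55, "slide": [0, 0, 0], "dr": [0, 0, 0]}
    - {"jaw": 55, "slide": [0, 0, 0], "dr": [0, 0, 0]}

```text
clock: 3.3
position: [448.2, 164.7, 13.7]
ee_rot: [-0.652, 0.758, -0.0, 0.0]
contact_force: [0.3, -0.0, 0.2]
gripper_width: 54.8
grasp_force: 0.0
```

Run:
```python
from h import *
s=arm.read_state();im=optics.get_image("wrist");print(s["position"],s["gripper_width"],s["contact_force"])
cv2.imwrite("pics/w3.png",im[180:420,80:480])
g=cv2.medianBlur(cv2.cvtColor(im,6),5)
c=cv2.HoughCircles(g[200:320,220:350],cv2.HOUGH_GRADIENT,1,50,param1=80,param2=15,minRadius=26,maxRadius=40);print(c)
p=c[0,0,:2]+[220,200];q=at_z(cam("wrist",s),p,28);print(p,q,totool(s,q))
```

```text
[448.17691096 164.7009304   13.66895113] 54.84752146862825 [ 0.31514213 -0.02683303  0.23117715]
[[[61.5 67.5 33.2]]]
[281.5 267.5] [447.62070065 158.78504559  28.        ] [  5.93248817  -0.33015625 -14.33117601]
```

View pics/w3.png

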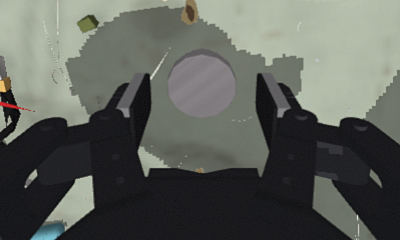

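The plug stands upright between the pads at about (282,265), so the fix is about +7 mm along tool x.

step_arm:
  motion:
    - {"jaw": 55, "slide": [4, 0, 1], "dr": [0, 0, 0]}
    - {"jaw": 55, "slide": [7, 0, 2.5], "dr": [0, 0, 0]}
    - {"jaw": 55, "slide": [7, 0, 2.5], "dr": [0, 0, 0]}
    - {"jaw": 25, "slide": [7, 0, 2.5], "dr": [0, 0, 0]}
    - {"jaw": 25, "slide": [7, 0, 2.5], "dr": [0, 0, 0]}
    - {"jaw": 25, "slide": [7, 0, 2.5], "dr": [0, 0, 0]}
    - {"jaw": 25, "slide": [7, 0, 2.5], "dr": [0, 0, 0]}
    - {"jaw": 25, "slide": [7, 0, 2.5], "dr": [0, 0, 0]}

```text
clock: 4.35
position: [447.3, 157.9, 11.5]
ee_rot: [-0.653, 0.758, -0.0, 0.0]
contact_force: [-1.4, -0.7, 5.4]
gripper_width: 30.7
grasp_force: 59.0
```

Run:
```python
from h import *
s=arm.read_state();print(s["position"],s["gripper_width"],s["contact_force"],R.from_quat(s["ee_rot"]).as_euler("ZYX"))
im=optics.get_image("wrist")
g=cv2.medianBlur(cv2.cvtColor(im,6),5)
c=cv2.HoughCircles(g[200:340,220:350],cv2.HOUGH_GRADIENT,1,50,param1=80,param2=15,minRadius=26,maxRadius=40);print(c)
p=c[0,0,:2]+[220,200];q=at_z(cam("wrist",s),p,28);print(p,q,totool(s,q))
print(totool(s,[506,-283,190]), totool(s,[455,-50,260]))
```

```text
[447.26842468 157.86506104  11.52369177] 30.74066883358571 [-1.43181743 -0.70603903  5.41093471] [-1.71981115e+00  2.55199342e-04 -3.14120223e+00]
[[[59.5 77.5 35.8]]]
[279.5 277.5] [448.28685787 155.96715334  28.        ] [  1.72146933  -1.29535035 -16.47624362]
[ 427.21423264 -123.60298367 -178.53709544] [ 204.35018524  -38.60338808 -248.51341379]
```

step_arm:
  motion:
    - {"jaw": 25, "slide": [0, 0, -30], "dr": [0, 0, 0]}
    - {"jaw": 25, "slide": [0, 0, -80], "dr": [0, 0, 0]}
    - {"jaw": 25, "slide": [0, 0, -135], "dr": [0, 0, 0]}
    - {"jaw": 25, "slide": [0, 0, -190], "dr": [0, 0, 0]}
    - {"jaw": 25, "slide": [30, -8, -225], "dr": [0, 0, 0]}
    - {"jaw": 25, "slide": [80, -22, -235], "dr": [0, 0, 0]}
    - {"jaw": 25, "slide": [130, -37, -235], "dr": [0, 0, 0]}
    - {"jaw": 25, "slide": [180, -52, -235], "dr": [0, 0, 0]}

```text
clock: 5.4
position: [471.6, -29.3, 246.0]
ee_rot: [-0.653, 0.758, 0.0, 0.0]
contact_force: [0.7, 0.0, -1.5]
gripper_width: 30.3
grasp_force: 59.5
```

step_arm:
  motion:
    - {"jaw": 25, "slide": [45, -13, 0], "dr": [0, 0, 1.2]}
    - {"jaw": 25, "slide": [90, -26, 0], "dr": [0, 0, 2.5]}
    - {"jaw": 25, "slide": [135, -39, 0], "dr": [0, 0, 3.7]}
    - {"jaw": 25, "slide": [170, -50, 0], "dr": [0, 0, 5]}
    - {"jaw": 25, "slide": [205, -60, 0], "dr": [0, 0, 6.2]}
    - {"jaw": 25, "slide": [230, -67, 0], "dr": [0, 0, 7.4]}
    - {"jaw": 25, "slide": [245, -71, 0], "dr": [0, 0, 8.6]}
    - {"jaw": 25, "slide": [247, -72, 0], "dr": [0, 0, 9.8]}

```text
clock: 6.4
position: [506.0, -283.8, 244.9]
ee_rot: [-0.023, 1.0, 0.0, -0.001]
contact_force: [-0.2, -0.1, -0.8]
gripper_width: 30.3
grasp_force: 59.5
```

step_arm:
  motion:
    - {"jaw": 25, "slide": [0, 0, 10], "dr": [0, 0, 0]}
    - {"jaw": 25, "slide": [0, 0, 30], "dr": [0, 0, 0]}
    - {"jaw": 25, "slide": [0, 0, 50], "dr": [0, 0, 0]}
    - {"jaw": 25, "slide": [0, 0, 70], "dr": [0, 0, 0]}
    - {"jaw": 25, "slide": [0, 0, 85], "dr": [0, 0, 0]}
    - {"jaw": 25, "slide": [0, 0, 90], "dr": [0, 0, 0]}
    - {"jaw": 25, "slide": [0, 0, 90], "dr": [0, 0, 0]}
    - {"jaw": 25, "slide": [0, 0, 90], "dr": [0, 0, 0]}

```text
clock: 7.4
position: [506.8, -283.1, 156.9]
ee_rot: [-0.027, 1.0, -0.0, 0.001]
contact_force: [-0.5, -0.2, -0.2]
gripper_width: 30.5
grasp_force: 59.5
```

Run:
```python
from h import *
s=arm.read_state();im=optics.get_image("wrist");c=cam("wrist",s)
print(s["clock"],s["position"],s["gripper_width"],s["contact_force"],s["joints"].round(2),R.from_quat(s["ee_rot"]).as_euler("ZYX"))
print(project(c,[[506,-283,40],[512,-402,166]]), totool(s,[506,-283,100]))
cv2.imwrite("pics/w4.png",im)
```

```text
7.4 [ 506.75912425 -283.10869637  156.94533062] 30.470535919689656 [-0.46904817 -0.20847183 -0.21732299] [-0.23  0.37 -0.21  0.   -0.99 -1.29] [-3.08794062e+00  1.48535797e-03 -3.14092158e+00]
[[283.25408274 207.95671984]
 [ 47.61507997 272.7684849 ]] [ 0.83678628  0.18746258 56.94403753]
```

View pics/w4.png

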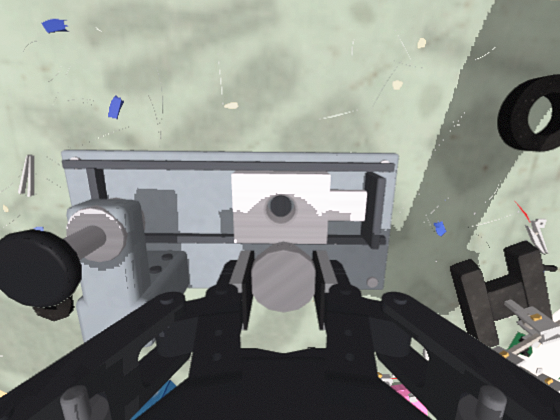

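The wrist view shows the hole at (281,207), the held head at (284,280) and the knob at (38,268).

Run:
```python
from h import *
s=arm.read_state();c=cam("wrist",s)
im=optics.get_image("wrist");g=cv2.cvtColor(im,6)
for (x0,y0,x1,y1,r0,r1,t) in [(255,180,310,235,8,20,"hole"),(225,230,345,330,28,42,"head")]:
    k=cv2.HoughCircles(cv2.medianBlur(g,3)[y0:y1,x0:x1],cv2.HOUGH_GRADIENT,1,50,param1=80,param2=12,minRadius=r0,maxRadius=r1)[0,0]+[x0,y0,0]
    for zz in ([40] if t=="hole" else [s["position"][2]+16.5,s["position"][2]+20]):
        q=at_z(c,k[:2],zz);print(t,k,q.round(1),totool(s,q).round(1))
print(at_z(c,(38,268),166))
```

```text
hole [280.5        205.5         10.60000038] [ 503.8 -285.6   40. ] [  3.3  -2.3 117. ]
head [279.5        276.5         35.79999924] [ 504.  -284.8  173.5] [  2.8  -1.6 -16.5]
head [279.5        276.5         35.79999924] [ 502.1 -284.9  177. ] [  4.7  -1.6 -20. ]
[ 509.54169903 -406.35886516  166.        ]
```

Run:
```python
from h import *
im=optics.get_image("wrist")
cv2.imwrite("pics/w5.png",cv2.resize(im[160:320,225:345],None,fx=5,fy=5,interpolation=2)[:600] if 0 else np.hstack([cv2.resize(im[160:250,235:335],(400,360),interpolation=2),cv2.resize(im[230:320,235:335],(400,360),interpolation=2)]))
```

```text
(no output)
```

View pics/w5.png

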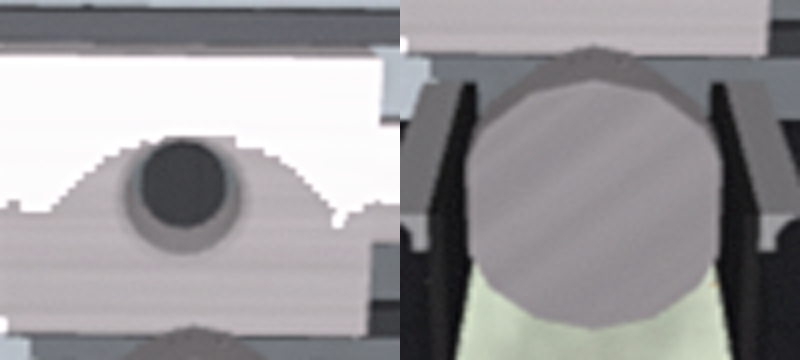

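Run:
```python
from h import *
s=arm.read_state();c=cam("wrist",s)
q=at_z(c,(280.75,208.75),40);h=at_z(c,(283.5,281),s["position"][2]+16.5);h2=at_z(c,(283.5,281),s["position"][2]+13)
for v in(q,h,h2):print(v.round(1),totool(s,v).round(1))
d=c[2][:3,:3]@h+c[2][:3,3];print(d,s["position"])
```

```text
[ 506.6 -285.2   40. ] [  0.2  -2.1 116.8]
[ 506.1 -282.7  173.3] [  0.4   0.3 -16.5]
[ 508.1 -282.6  169.8] [ -1.6   0.3 -13. ]
[   0.26285219  -32.75469302 -140.77818878] [ 506.548308   -283.02774335  156.81436166]
```

step_arm:
  motion:
    - {"jaw": 25, "slide": [0, -1.7, 20], "dr": [0, 0, 0]}
    - {"jaw": 25, "slide": [0, -1.7, 45], "dr": [0, 0, 0]}
    - {"jaw": 25, "slide": [0, -1.7, 70], "dr": [0, 0, 0]}
    - {"jaw": 25, "slide": [0, -1.7, 88], "dr": [0, 0, 0]}
    - {"jaw": 25, "slide": [0, -1.7, 98], "dr": [0, 0, 0]}
    - {"jaw": 25, "slide": [0, -1.7, 102], "dr": [0, 0, 0]}
    - {"jaw": 25, "slide": [0, -1.7, 104], "dr": [0, 0, 0]}
    - {"jaw": 25, "slide": [0, -1.7, 104], "dr": [0, 0, 0]}

```text
clock: 8.55
position: [506.7, -284.7, 52.7]
ee_rot: [-0.027, 1.0, -0.0, 0.001]
contact_force: [-0.0, -0.9, -1.3]
gripper_width: 30.6
grasp_force: 59.5
```

Run:
```python
from h import *
s=arm.read_state();im=optics.get_image("wrist");print(s["position"],s["contact_force"],s["wrist_torque"])
side=optics.get_image("side")
cv2.imwrite("pics/w6.png",np.hstack([cv2.resize(im[180:330,200:360],(400,375),interpolation=2),cv2.resize(side[150:240,230:326],(400,375),interpolation=2)]))
```

```text
[ 506.72512377 -284.74975189   52.71105607] [-0.02127351 -0.90674345 -1.27810577] [ 0.04588925 -0.0351491  -0.03484606]
```

View pics/w6.png

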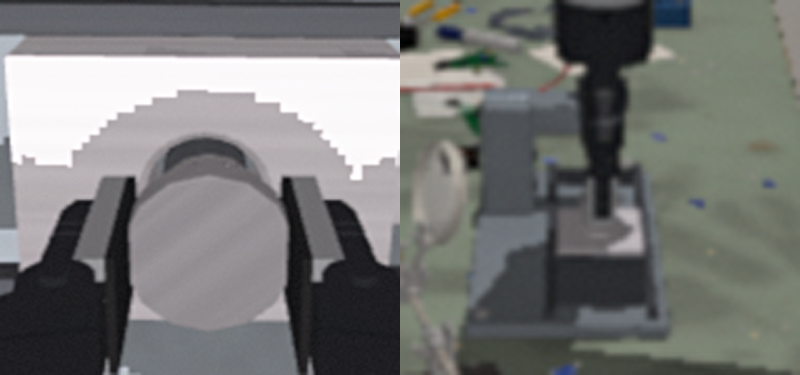

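The wrist crop shows the hole rim arc (top at about 204,134 in the crop) symmetric just behind the head. I'll check this along the tool x axis.

Run:
```python
from h import *
s=arm.read_state();c=cam("wrist",s)
print("rim",totool(s,at_z(c,(281.6,233.6),40)).round(1),"headtop",[totool(s,at_z(c,(283.5,180+y/2.5),s["position"][2]+16.5)).round(1) for y in(172,328)])
print("rim sides",[totool(s,at_z(c,(200+x/2.5,180+180/2.5),40)).round(1) for x in(138,270)])
```

```text
rim [14.  -0.7 12.7] headtop [array([ 17.2,   0.3, -16.5]), array([-16.4,   0.3, -16.5])]
rim sides [array([  2.7, -16. ,  12.7]), array([ 2.7, 14.5, 12.7])]
```

step_arm:
  motion:
    - {"jaw": 25, "slide": [-0.5, -0.8, 1], "dr": [0, 0, 0]}
    - {"jaw": 25, "slide": [-0.5, -0.8, 3], "dr": [0, 0, 0]}
    - {"jaw": 25, "slide": [-0.5, -0.8, 4], "dr": [0, 0, 0]}
    - {"jaw": 25, "slide": [-0.5, -0.8, 5], "dr": [0, 0, 0]}
    - {"jaw": 25, "slide": [-0.5, -0.8, 6], "dr": [0, 0, 0]}
    - {"jaw": 25, "slide": [-0.5, -0.8, 6], "dr": [0, 0, 0]}
    - {"jaw": 25, "slide": [-0.5, -0.8, 6], "dr": [0, 0, 0]}
    - {"jaw": 25, "slide": [-0.5, -0.8, 6], "dr": [0, 0, 0]}

```text
clock: 9.65
position: [506.9, -285.4, 46.2]
ee_rot: [-0.027, 1.0, -0.0, 0.0]
contact_force: [0.4, 0.1, 0.2]
gripper_width: 30.4
grasp_force: 59.5
```

step_arm:
  motion:
    - {"jaw": 25, "slide": [0, 0, 1], "dr": [0, 0, 0]}
    - {"jaw": 25, "slide": [0, 0, 2], "dr": [0, 0, 0]}
    - {"jaw": 25, "slide": [0, 0, 3], "dr": [0, 0, 0]}
    - {"jaw": 25, "slide": [0, 0, 4], "dr": [0, 0, 0]}
    - {"jaw": 25, "slide": [0, 0, 4], "dr": [0, 0, 0]}
    - {"jaw": 25, "slide": [0, 0, 4], "dr": [0, 0, 0]}
    - {"jaw": 25, "slide": [0, 0, 4], "dr": [0, 0, 0]}
    - {"jaw": 25, "slide": [0, 0, 4], "dr": [0, 0, 0]}

```text
clock: 10.65
position: [506.9, -285.4, 42.2]
ee_rot: [-0.027, 1.0, -0.0, 0.0]
contact_force: [-0.7, 0.3, -0.3]
gripper_width: 30.2
grasp_force: 59.5
```

step_arm:
  motion:
    - {"jaw": 36, "slide": [0, 0, 0], "dr": [0, 0, 0]}
    - {"jaw": 45, "slide": [0, 0, 0], "dr": [0, 0, 0]}
    - {"jaw": 60, "slide": [0, 0, 0], "dr": [0, 0, 0]}
    - {"jaw": 60, "slide": [0, 0, 0], "dr": [0, 0, 0]}
    - {"jaw": 60, "slide": [0, 0, -15], "dr": [0, 0, 0]}
    - {"jaw": 60, "slide": [0, 0, -45], "dr": [0, 0, 0]}
    - {"jaw": 60, "slide": [0, 0, -80], "dr": [0, 0, 0]}
    - {"jaw": 60, "slide": [0, 0, -100], "dr": [0, 0, 0]}

```text
clock: 11.65
position: [507.9, -285.8, 145.5]
ee_rot: [-0.027, 1.0, -0.001, 0.002]
contact_force: [-0.1, 0.7, -0.9]
gripper_width: 60.1
grasp_force: 0.0
```

Run:
```python
from h import *
s=arm.read_state();im=optics.get_image("wrist");c=cam("wrist",s)
print(s["position"])
cv2.imwrite("pics/w7.png",im)
y=np.array([-np.sin(.055),np.cos(.055),0])
print(project(c,[np.array([506.5,-285.3,40])+90*y+[0,0,14]]),np.array([506.5,-285.3,40])+90*y)
print(totool(s,np.array([506.5,-285.3,25])+115*y))
```

```text
[ 507.85791636 -285.7804146   145.4707284 ]
[[391.47785394 214.72203486]] [ 501.55249525 -195.43609069   40.        ]
[  1.96664005 115.75972889 120.26464938]
```

View pics/w7.png

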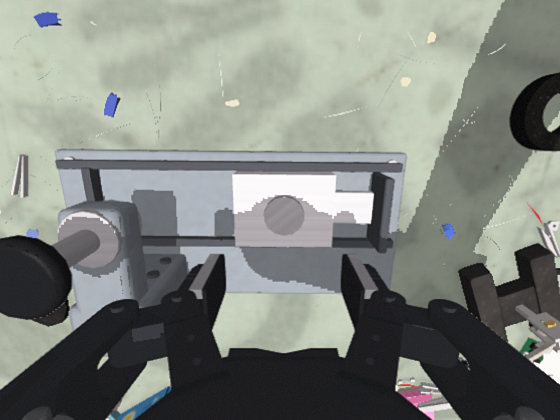

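The plug sits centred in the hole at (284,214), and the push plate's outer edge is at column 392, as predicted.

step_arm:
  motion:
    - {"jaw": 20, "slide": [0, 45, 0], "dr": [0, 0, 0]}
    - {"jaw": 0, "slide": [0, 90, 0], "dr": [0, 0, 0]}
    - {"jaw": 0, "slide": [0, 125, 5], "dr": [0, 0, 0]}
    - {"jaw": 0, "slide": [0, 135, 35], "dr": [0, 0, 0]}
    - {"jaw": 0, "slide": [0, 135, 70], "dr": [0, 0, 0]}
    - {"jaw": 0, "slide": [0, 135, 100], "dr": [0, 0, 0]}
    - {"jaw": 0, "slide": [0, 135, 115], "dr": [0, 0, 0]}
    - {"jaw": 0, "slide": [0, 135, 115], "dr": [0, 0, 0]}

```text
clock: 12.7
position: [499.3, -150.7, 26.6]
ee_rot: [-0.027, 1.0, -0.0, -0.001]
contact_force: [-0.3, 0.3, 0.5]
gripper_width: -0.1
grasp_force: 0.0
```

step_arm:
  motion:
    - {"jaw": 0, "slide": [0, -5, 0], "dr": [0, 0, 0]}
    - {"jaw": 0, "slide": [0, -12, 0], "dr": [0, 0, 0]}
    - {"jaw": 0, "slide": [0, -18, 0], "dr": [0, 0, 0]}
    - {"jaw": 0, "slide": [0, -24, 0], "dr": [0, 0, 0]}
    - {"jaw": 0, "slide": [0, -30, 0], "dr": [0, 0, 0]}
    - {"jaw": 0, "slide": [0, -36, 0], "dr": [0, 0, 0]}
    - {"jaw": 0, "slide": [0, -42, 0], "dr": [0, 0, 0]}
    - {"jaw": 0, "slide": [0, -48, 0], "dr": [0, 0, 0]}

```text
clock: 13.7
position: [502.1, -198.7, 27.2]
ee_rot: [-0.027, 1.0, 0.0, -0.0]
contact_force: [-0.6, 3.5, 2.4]
gripper_width: 0.3
grasp_force: 1.4
```

step_arm:
  motion:
    - {"jaw": 0, "slide": [0, -9, 0], "dr": [0, 0, 0]}
    - {"jaw": 0, "slide": [0, -19, 0], "dr": [0, 0, 0]}
    - {"jaw": 0, "slide": [0, -29, 0], "dr": [0, 0, 0]}
    - {"jaw": 0, "slide": [0, -39, 0], "dr": [0, 0, 0]}
    - {"jaw": 0, "slide": [0, -49, 0], "dr": [0, 0, 0]}
    - {"jaw": 0, "slide": [0, -59, 0], "dr": [0, 0, 0]}
    - {"jaw": 0, "slide": [0, -68, 0], "dr": [0, 0, 0]}
    - {"jaw": 0, "slide": [0, -75, 0], "dr": [0, 0, 0]}

```text
clock: 14.7
position: [505.8, -274.0, 26.9]
ee_rot: [-0.026, 1.0, 0.0, -0.0]
contact_force: [-2.7, 3.7, 1.3]
gripper_width: 0.2
grasp_force: 1.4
```

step_arm:
  motion:
    - {"jaw": 0, "slide": [0, -1, 0], "dr": [0, 0, 0]}
    - {"jaw": 0, "slide": [0, -3, 0], "dr": [0, 0, 0]}
    - {"jaw": 0, "slide": [0, -5, 0], "dr": [0, 0, 0]}
    - {"jaw": 0, "slide": [0, -7, 0], "dr": [0, 0, 0]}
    - {"jaw": 0, "slide": [0, -9, 0], "dr": [0, 0, 0]}
    - {"jaw": 0, "slide": [0, -10, 0], "dr": [0, 0, 0]}
    - {"jaw": 0, "slide": [0, -11, 0], "dr": [0, 0, 0]}
    - {"jaw": 0, "slide": [0, -12, 0], "dr": [0, 0, 0]}

```text
clock: 15.7
position: [506.9, -285.4, 27.1]
ee_rot: [-0.027, 1.0, -0.0, 0.0]
contact_force: [-1.1, 2.2, -1.2]
gripper_width: 0.3
grasp_force: 1.0
```

Run:
```python
from h import *
s=arm.read_state();im=optics.get_image("wrist");c=cam("wrist",s)
print(s["position"],s["contact_force"])
g=cv2.cvtColor(im,6);print(project(c,[[513,-404,166],[508,-285,40]]))
cv2.imwrite("pics/k.png",im)
```

```text
[ 506.9078801  -285.4437247    27.12279787] [-1.12231345  2.18725866 -1.17101709]
[[-1459.33529304  1196.61021377]
 [  283.66544883   280.03114435]]
```

step_arm:
  motion:
    - {"jaw": 0, "slide": [0, -1, 0], "dr": [0, 0, 0]}
    - {"jaw": 0, "slide": [0, -2, 0], "dr": [0, 0, 0]}
    - {"jaw": 0, "slide": [0, -3.5, 0], "dr": [0, 0, 0]}
    - {"jaw": 0, "slide": [0, -5, 0], "dr": [0, 0, 0]}
    - {"jaw": 0, "slide": [0, -6, 0], "dr": [0, 0, 0]}
    - {"jaw": 0, "slide": [0, -7, 0], "dr": [0, 0, 0]}
    - {"jaw": 0, "slide": [0, -8, 0], "dr": [0, 0, 0]}
    - {"jaw": 0, "slide": [0, -9, 0], "dr": [0, 0, 0]}

```text
clock: 16.75
position: [507.4, -294.4, 27.2]
ee_rot: [-0.027, 1.0, -0.0, 0.0]
contact_force: [-0.8, 1.9, -0.5]
gripper_width: 0.3
grasp_force: 1.1
```

step_arm:
  motion:
    - {"jaw": 0, "slide": [0, -1, 0], "dr": [0, 0, 0]}
    - {"jaw": 0, "slide": [0, -2, 0], "dr": [0, 0, 0]}
    - {"jaw": 0, "slide": [0, -2.5, 0], "dr": [0, 0, 0]}
    - {"jaw": 0, "slide": [0, -3, 0], "dr": [0, 0, 0]}
    - {"jaw": 0, "slide": [0, -3.5, 0], "dr": [0, 0, 0]}
    - {"jaw": 0, "slide": [0, -4, 0], "dr": [0, 0, 0]}
    - {"jaw": 0, "slide": [0, -4.5, 0], "dr": [0, 0, 0]}
    - {"jaw": 0, "slide": [0, -5, 0], "dr": [0, 0, 0]}

```text
clock: 17.75
position: [507.6, -299.4, 27.2]
ee_rot: [-0.027, 1.0, -0.0, -0.0]
contact_force: [-0.8, 1.4, -0.2]
gripper_width: -0.1
grasp_force: 1.0
```

step_arm:
  motion:
    - {"jaw": 0, "slide": [0, -0.5, 0], "dr": [0, 0, 0]}
    - {"jaw": 0, "slide": [0, -1, 0], "dr": [0, 0, 0]}
    - {"jaw": 0, "slide": [0, -1.5, 0], "dr": [0, 0, 0]}
    - {"jaw": 0, "slide": [0, -2, 0], "dr": [0, 0, 0]}
    - {"jaw": 0, "slide": [0, -2.5, 0], "dr": [0, 0, 0]}
    - {"jaw": 0, "slide": [0, -3, 0], "dr": [0, 0, 0]}
    - {"jaw": 0, "slide": [0, -3.5, 0], "dr": [0, 0, 0]}
    - {"jaw": 0, "slide": [0, -4, 0], "dr": [0, 0, 0]}

```text
clock: 18.75
position: [507.8, -303.4, 27.2]
ee_rot: [-0.027, 1.0, 0.0, -0.0]
contact_force: [-1.8, 1.7, 1.0]
gripper_width: 0.3
grasp_force: 1.0
```

step_arm:
  motion:
    - {"jaw": 0, "slide": [0, -0.5, 0], "dr": [0, 0, 0]}
    - {"jaw": 0, "slide": [0, -1, 0], "dr": [0, 0, 0]}
    - {"jaw": 0, "slide": [0, -1.5, 0], "dr": [0, 0, 0]}
    - {"jaw": 0, "slide": [0, -2, 0], "dr": [0, 0, 0]}
    - {"jaw": 0, "slide": [0, -2.5, 0], "dr": [0, 0, 0]}
    - {"jaw": 0, "slide": [0, -3, 0], "dr": [0, 0, 0]}
    - {"jaw": 0, "slide": [0, -3.5, 0], "dr": [0, 0, 0]}
    - {"jaw": 0, "slide": [0, -4, 0], "dr": [0, 0, 0]}

```text
clock: 19.75
position: [508.0, -307.4, 27.2]
ee_rot: [-0.027, 1.0, 0.0, 0.0]
contact_force: [-1.8, 2.3, 0.3]
gripper_width: -0.3
grasp_force: 1.0
```

step_arm:
  motion:
    - {"jaw": 0, "slide": [0, -0.5, 0], "dr": [0, 0, 0]}
    - {"jaw": 0, "slide": [0, -1, 0], "dr": [0, 0, 0]}
    - {"jaw": 0, "slide": [0, -1.5, 0], "dr": [0, 0, 0]}
    - {"jaw": 0, "slide": [0, -2, 0], "dr": [0, 0, 0]}
    - {"jaw": 0, "slide": [0, -2.5, 0], "dr": [0, 0, 0]}
    - {"jaw": 0, "slide": [0, -3, 0], "dr": [0, 0, 0]}
    - {"jaw": 0, "slide": [0, -3.5, 0], "dr": [0, 0, 0]}
    - {"jaw": 0, "slide": [0, -4, 0], "dr": [0, 0, 0]}

```text
clock: 20.75
position: [508.0, -308.8, 27.1]
ee_rot: [-0.027, 1.0, 0.002, -0.001]
contact_force: [-1.0, 14.7, 4.4]
gripper_width: 0.4
grasp_force: 7.5
```

Run:
```python
from h import *
s=arm.read_state();print(s["position"],s["contact_force"])
# side-view black knob blob and bright block
for n in("scene","side"):
    im=optics.get_image(n);c=cam(n)
    u=project(c,[[513,-404,166]])[0].astype(int);g=cv2.cvtColor(im,6)
    x0,y0=u-[22,14];w=g[y0:y0+28,x0:x0+44]
    m=(w<45).astype(np.uint8);k,l,st,ce=cv2.connectedComponentsWithStats(m);
    print(n,u,[(st[i].tolist(),(ce[i]+[x0,y0]).round(1).tolist(),at_z(c,ce[i]+[x0,y0],161).round(1)) for i in range(1,k) if st[i,4]>15])
```

```text
[ 507.98477006 -308.78038515   27.14915544] [-0.98531423 14.65528872  4.36766915]
scene [334 140] [([0, 1, 22, 27, 458], [321.5, 140.6], array([ 554.8, -384.5,  161. ]))]
side [277 157] [([12, 0, 5, 9, 25], [268.4, 147.2], array([ 549.7, -560.5,  161. ])), ([31, 0, 6, 9, 41], [288.7, 146.6], array([ 473.6, -574. ,  161. ])), ([12, 9, 32, 19, 315], [279.6, 162.5], array([ 503.7, -357.8,  161. ]))]
```

End stop reached (14.7 N on the plate, with motion halted). I'll back off, rise and locate the knob numerically.

step_arm:
  motion:
    - {"jaw": 0, "slide": [0, 8, 0], "dr": [0, 0, 0]}
    - {"jaw": 0, "slide": [0, 18, 0], "dr": [0, 0, 0]}
    - {"jaw": 0, "slide": [0, 20, -40], "dr": [0, 0, 0]}
    - {"jaw": 0, "slide": [0, 20, -95], "dr": [0, 0, 0]}
    - {"jaw": 0, "slide": [0, 20, -155], "dr": [0, 0, 0]}
    - {"jaw": 0, "slide": [0, 10, -210], "dr": [0, 0, 0]}
    - {"jaw": 0, "slide": [0, 0, -240], "dr": [0, 0, 0]}
    - {"jaw": 0, "slide": [0, 0, -245], "dr": [0, 0, 0]}

```text
clock: 21.85
position: [509.3, -312.3, 275.1]
ee_rot: [-0.026, 1.0, -0.001, 0.003]
contact_force: [0.5, 0.2, -0.9]
gripper_width: -0.3
grasp_force: 0.0
```

Run:
```python
from h import *
s=arm.read_state();im=optics.get_image("wrist");c=cam("wrist",s);g=cv2.cvtColor(im,6)
print(s["position"],s["joint_vel"].round(2))
u=project(c,[[513,-404,166],[513,-410,166]]).round();print(u)
x0,y0=(u[0]-60).astype(int);w=g[y0:y0+120,x0:x0+120]
k=cv2.HoughCircles(cv2.medianBlur(w,3),cv2.HOUGH_GRADIENT,1,60,param1=80,param2=12,minRadius=16,maxRadius=28);print(k)
m=(w<50).astype(np.uint8);n,l,st,ce=cv2.connectedComponentsWithStats(m)
for i in range(1,n):
    if st[i,4]>100: print(st[i],ce[i]+[x0,y0])
for q in k[0]: print(at_z(c,q[:2]+[x0,y0],166),at_z(c,q[:2]+[x0,y0],160))
for r in w[::4,::3]: print("".join(" .:-=+*#%@"[v*10//256] for v in r))
```

```text
[ 509.33568543 -312.34103736  275.11528315] [ 0.01  0.01 -0.01 -0.03 -0.08 -0.  ]
[[181. 209.]
 [174. 209.]]
[[[ 53.5  56.5  25.1]
  [112.5  84.5  20.5]]]
[  29   36   48   45 1634] [173.8378213  207.00856793]
[  0  92  25  28 512] [132.60351562 255.21484375]
[ 509.68326403 -409.66748882  166.        ] [ 511.40343082 -411.91731509  160.        ]
[ 533.61826042 -356.97737358  166.        ] [ 535.90979954 -357.96939002  160.        ]<stdin>:11: RuntimeWarning: overflow encountered in scalar multiply
Traceback (most recent call last):
OverflowError: Python integer 256 out of bounds for uint8
```

Knob located at about (511,-410), which agrees with the carriage line.

step_arm:
  motion:
    - {"jaw": 0, "slide": [1, -35, 0], "dr": [0, 0, 0]}
    - {"jaw": 0, "slide": [2, -75, 0], "dr": [0, 0, 0]}
    - {"jaw": 0, "slide": [2.5, -95, 20], "dr": [0, 0, 0]}
    - {"jaw": 0, "slide": [2.5, -98, 50], "dr": [0, 0, 0]}
    - {"jaw": 0, "slide": [2.5, -98, 75], "dr": [0, 0, 0]}
    - {"jaw": 0, "slide": [2.5, -98, 85], "dr": [0, 0, 0]}
    - {"jaw": 0, "slide": [2.5, -98, 90], "dr": [0, 0, 0]}
    - {"jaw": 0, "slide": [2.5, -98, 90], "dr": [0, 0, 0]}

```text
clock: 22.9
position: [511.2, -409.2, 182.3]
ee_rot: [-0.027, 1.0, -0.0, 0.0]
contact_force: [0.1, 0.1, -0.2]
gripper_width: -0.3
grasp_force: 0.0
```

Run:
```python
from h import *
for i in range(3):
    s=arm.read_state();print(s["clock"],s["position"],s["contact_force"],s["joint_vel"].round(3)); optics.get_image("side")
```

```text
22.9 [ 511.20779636 -409.22893622  182.30315349] [ 0.11967467  0.07175627 -0.20409466] [-0.002 -0.012  0.015  0.004 -0.004  0.002]
22.95 [ 511.42545698 -409.41246246  182.91668309] [ 0.00704939 -1.00638096  0.51037597] [-0.002 -0.008  0.008  0.002 -0.002  0.   ]
23.0 [ 511.48067265 -409.48820834  183.17802744] [0.67654183 0.70742332 0.37291594] [-0.002 -0.004  0.002 -0.002 -0.001 -0.001]
```

step_arm:
  motion:
    - {"jaw": 0, "slide": [0, 0, 6], "dr": [0, 0, 0]}
    - {"jaw": 0, "slide": [0, 0, 12], "dr": [0, 0, 0]}
    - {"jaw": 0, "slide": [0, 0, 15], "dr": [0, 0, 0]}
    - {"jaw": 0, "slide": [0, 0, 17], "dr": [0, 0, 0]}
    - {"jaw": 0, "slide": [0, 0, 19], "dr": [0, 0, 0]}
    - {"jaw": 0, "slide": [0, 0, 21], "dr": [0, 0, 0]}
    - {"jaw": 0, "slide": [0, 0, 22], "dr": [0, 0, 0]}
    - {"jaw": 0, "slide": [0, 0, 22], "dr": [0, 0, 0]}

```text
clock: 24.05
position: [510.9, -409.4, 160.2]
ee_rot: [-0.027, 1.0, -0.0, -0.0]
contact_force: [-1.3, 0.8, 1.2]
gripper_width: -0.1
grasp_force: 1.0
```

```bash
cat > f.py <<'E'
from h import *
F=[]
for i in range(4):
    s=arm.read_state();F.append(s["contact_force"]); optics.get_image("side")
print(s["clock"],s["position"].round(2),np.mean(F,0).round(2),np.array(F)[:,2].round(2))
E
python3 f.py
```

```text
24.2 [ 510.88 -409.35  160.23] [-1.65  0.62  1.73] [1.17 1.55 2.34 1.87]
```

step_arm:
  motion:
    - {"jaw": 0, "slide": [0, 0, 0.3], "dr": [0, 0, 0]}
    - {"jaw": 0, "slide": [0, 0, 0.6], "dr": [0, 0, 0]}
    - {"jaw": 0, "slide": [0, 0, 0.9], "dr": [0, 0, 0]}
    - {"jaw": 0, "slide": [0, 0, 1.2], "dr": [0, 0, 0]}
    - {"jaw": 0, "slide": [0, 0, 1.2], "dr": [0, 0, 0]}
    - {"jaw": 0, "slide": [0, 0, 1.2], "dr": [0, 0, 0]}
    - {"jaw": 0, "slide": [0, 0, 1.2], "dr": [0, 0, 0]}
    - {"jaw": 0, "slide": [0, 0, 1.2], "dr": [0, 0, 0]}

```text
clock: 25.25
position: [511.0, -409.4, 159.0]
ee_rot: [-0.027, 1.0, -0.0, 0.0]
contact_force: [-1.5, -0.0, 1.8]
gripper_width: -0.2
grasp_force: 1.1
```

```bash
python3 f.py
```

```text
25.4 [ 511.   -409.39  158.96] [-1.54 -0.04  1.94] [1.83 1.98 1.8  2.16]
```

step_arm:
  motion:
    - {"jaw": 0, "slide": [0, 0, 0.3], "dr": [0, 0, 0]}
    - {"jaw": 0, "slide": [0, 0, 0.6], "dr": [0, 0, 0]}
    - {"jaw": 0, "slide": [0, 0, 0.9], "dr": [0, 0, 0]}
    - {"jaw": 0, "slide": [0, 0, 1.2], "dr": [0, 0, 0]}
    - {"jaw": 0, "slide": [0, 0, 1.2], "dr": [0, 0, 0]}
    - {"jaw": 0, "slide": [0, 0, 1.2], "dr": [0, 0, 0]}
    - {"jaw": 0, "slide": [0, 0, 1.2], "dr": [0, 0, 0]}
    - {"jaw": 0, "slide": [0, 0, 1.2], "dr": [0, 0, 0]}

```text
clock: 26.45
position: [511.0, -409.4, 157.7]
ee_rot: [-0.027, 1.0, -0.0, -0.0]
contact_force: [-0.9, -1.2, 2.0]
gripper_width: 0.2
grasp_force: 1.1
```

step_arm:
  motion:
    - {"jaw": 0, "slide": [0, 0, 0.3], "dr": [0, 0, 0]}
    - {"jaw": 0, "slide": [0, 0, 0.6], "dr": [0, 0, 0]}
    - {"jaw": 0, "slide": [0, 0, 0.9], "dr": [0, 0, 0]}
    - {"jaw": 0, "slide": [0, 0, 1.2], "dr": [0, 0, 0]}
    - {"jaw": 0, "slide": [0, 0, 1.2], "dr": [0, 0, 0]}
    - {"jaw": 0, "slide": [0, 0, 1.2], "dr": [0, 0, 0]}
    - {"jaw": 0, "slide": [0, 0, 1.2], "dr": [0, 0, 0]}
    - {"jaw": 0, "slide": [0, 0, 1.2], "dr": [0, 0, 0]}

```text
clock: 27.45
position: [511.0, -409.4, 157.6]
ee_rot: [-0.027, 1.0, -0.0, 0.0]
contact_force: [-1.9, 1.8, 5.6]
gripper_width: 0.0
grasp_force: 3.2
```

The plunger has met the plug: 5.6 N with no further motion. Pausing one second.

step_arm:
  motion:
    - {"jaw": 0, "slide": [0, 0, 0], "dr": [0, 0, 0]}
    - {"jaw": 0, "slide": [0, 0, 0], "dr": [0, 0, 0]}
    - {"jaw": 0, "slide": [0, 0, 0], "dr": [0, 0, 0]}
    - {"jaw": 0, "slide": [0, 0, 0], "dr": [0, 0, 0]}
    - {"jaw": 0, "slide": [0, 0, 0], "dr": [0, 0, 0]}
    - {"jaw": 0, "slide": [0, 0, 0], "dr": [0, 0, 0]}
    - {"jaw": 0, "slide": [0, 0, 0], "dr": [0, 0, 0]}
    - {"jaw": 0, "slide": [0, 0, 0], "dr": [0, 0, 0]}

```text
clock: 28.45
position: [511.0, -409.4, 157.6]
ee_rot: [-0.027, 1.0, -0.0, 0.0]
contact_force: [-3.2, 1.1, 6.6]
gripper_width: 0.1
grasp_force: 3.2
```

step_arm:
  motion:
    - {"jaw": 0, "slide": [0, 0, 0.5], "dr": [0, 0, 0]}
    - {"jaw": 0, "slide": [0, 0, 1], "dr": [0, 0, 0]}
    - {"jaw": 0, "slide": [0, 0, 1.5], "dr": [0, 0, 0]}
    - {"jaw": 0, "slide": [0, 0, 2], "dr": [0, 0, 0]}
    - {"jaw": 0, "slide": [0, 0, 2.5], "dr": [0, 0, 0]}
    - {"jaw": 0, "slide": [0, 0, 3], "dr": [0, 0, 0]}
    - {"jaw": 0, "slide": [0, 0, 3], "dr": [0, 0, 0]}
    - {"jaw": 0, "slide": [0, 0, 3], "dr": [0, 0, 0]}

```text
clock: 29.45
position: [511.0, -409.4, 155.1]
ee_rot: [-0.027, 1.0, -0.0, 0.0]
contact_force: [-2.9, 2.5, 8.5]
gripper_width: 0.2
grasp_force: 4.1
```

step_arm:
  motion:
    - {"jaw": 0, "slide": [0, 0, 0.5], "dr": [0, 0, 0]}
    - {"jaw": 0, "slide": [0, 0, 1], "dr": [0, 0, 0]}
    - {"jaw": 0, "slide": [0, 0, 1.5], "dr": [0, 0, 0]}
    - {"jaw": 0, "slide": [0, 0, 2], "dr": [0, 0, 0]}
    - {"jaw": 0, "slide": [0, 0, 2], "dr": [0, 0, 0]}
    - {"jaw": 0, "slide": [0, 0, 2], "dr": [0, 0, 0]}
    - {"jaw": 0, "slide": [0, 0, 2], "dr": [0, 0, 0]}
    - {"jaw": 0, "slide": [0, 0, 2], "dr": [0, 0, 0]}

```text
clock: 30.45
position: [511.0, -409.4, 153.2]
ee_rot: [-0.027, 1.0, -0.0, 0.0]
contact_force: [-2.2, 1.7, 9.8]
gripper_width: 0.2
grasp_force: 4.2
```

step_arm:
  motion:
    - {"jaw": 0, "slide": [0, 0, 0.4], "dr": [0, 0, 0]}
    - {"jaw": 0, "slide": [0, 0, 0.8], "dr": [0, 0, 0]}
    - {"jaw": 0, "slide": [0, 0, 1.2], "dr": [0, 0, 0]}
    - {"jaw": 0, "slide": [0, 0, 1.6], "dr": [0, 0, 0]}
    - {"jaw": 0, "slide": [0, 0, 1.6], "dr": [0, 0, 0]}
    - {"jaw": 0, "slide": [0, 0, 1.6], "dr": [0, 0, 0]}
    - {"jaw": 0, "slide": [0, 0, 1.6], "dr": [0, 0, 0]}
    - {"jaw": 0, "slide": [0, 0, 1.6], "dr": [0, 0, 0]}

```text
clock: 31.45
position: [511.0, -409.4, 151.6]
ee_rot: [-0.027, 1.0, -0.0, 0.0]
contact_force: [-2.6, 1.9, 8.4]
gripper_width: 0.3
grasp_force: 4.3
```

step_arm:
  motion:
    - {"jaw": 0, "slide": [0, 0, 0.4], "dr": [0, 0, 0]}
    - {"jaw": 0, "slide": [0, 0, 0.8], "dr": [0, 0, 0]}
    - {"jaw": 0, "slide": [0, 0, 1.2], "dr": [0, 0, 0]}
    - {"jaw": 0, "slide": [0, 0, 1.6], "dr": [0, 0, 0]}
    - {"jaw": 0, "slide": [0, 0, 1.6], "dr": [0, 0, 0]}
    - {"jaw": 0, "slide": [0, 0, 1.6], "dr": [0, 0, 0]}
    - {"jaw": 0, "slide": [0, 0, 1.6], "dr": [0, 0, 0]}
    - {"jaw": 0, "slide": [0, 0, 1.6], "dr": [0, 0, 0]}

```text
clock: 32.45
position: [511.0, -409.4, 150.2]
ee_rot: [-0.027, 1.0, -0.001, 0.0]
contact_force: [-3.1, 2.4, 9.7]
gripper_width: 0.2
grasp_force: 4.5
```

step_arm:
  motion:
    - {"jaw": 0, "slide": [0, 0, 0.4], "dr": [0, 0, 0]}
    - {"jaw": 0, "slide": [0, 0, 0.8], "dr": [0, 0, 0]}
    - {"jaw": 0, "slide": [0, 0, 1.2], "dr": [0, 0, 0]}
    - {"jaw": 0, "slide": [0, 0, 1.2], "dr": [0, 0, 0]}
    - {"jaw": 0, "slide": [0, 0, 1.2], "dr": [0, 0, 0]}
    - {"jaw": 0, "slide": [0, 0, 1.2], "dr": [0, 0, 0]}
    - {"jaw": 0, "slide": [0, 0, 1.2], "dr": [0, 0, 0]}
    - {"jaw": 0, "slide": [0, 0, 1.2], "dr": [0, 0, 0]}

```text
clock: 33.45
position: [511.0, -409.5, 150.1]
ee_rot: [-0.027, 1.0, -0.001, 0.001]
contact_force: [-4.3, 3.4, 12.8]
gripper_width: 0.1
grasp_force: 6.4
```

step_arm:
  motion:
    - {"jaw": 0, "slide": [0, 0, 0.4], "dr": [0, 0, 0]}
    - {"jaw": 0, "slide": [0, 0, 0.7], "dr": [0, 0, 0]}
    - {"jaw": 0, "slide": [0, 0, 0.7], "dr": [0, 0, 0]}
    - {"jaw": 0, "slide": [0, 0, 0.7], "dr": [0, 0, 0]}
    - {"jaw": 0, "slide": [0, 0, 0.7], "dr": [0, 0, 0]}
    - {"jaw": 0, "slide": [0, 0, 0.7], "dr": [0, 0, 0]}
    - {"jaw": 0, "slide": [0, 0, 0.7], "dr": [0, 0, 0]}
    - {"jaw": 0, "slide": [0, 0, 0.7], "dr": [0, 0, 0]}

```text
clock: 34.45
position: [511.0, -409.5, 150.1]
ee_rot: [-0.027, 1.0, -0.001, 0.001]
contact_force: [-4.6, 4.2, 15.0]
gripper_width: 0.3
grasp_force: 7.6
```

Solid at 150.1 mm with 15 N, so the head is home. Letting the knob rise.

step_arm:
  motion:
    - {"jaw": 0, "slide": [0, 0, -4], "dr": [0, 0, 0]}
    - {"jaw": 0, "slide": [0, 0, -9], "dr": [0, 0, 0]}
    - {"jaw": 0, "slide": [0, 0, -14], "dr": [0, 0, 0]}
    - {"jaw": 0, "slide": [0, 0, -20], "dr": [0, 0, 0]}
    - {"jaw": 0, "slide": [0, 0, -35], "dr": [0, 0, 0]}
    - {"jaw": 0, "slide": [0, 0, -60], "dr": [0, 0, 0]}
    - {"jaw": 0, "slide": [0, 0, -80], "dr": [0, 0, 0]}
    - {"jaw": 0, "slide": [0, 0, -80], "dr": [0, 0, 0]}

```text
clock: 35.45
position: [512.0, -409.7, 228.8]
ee_rot: [-0.027, 1.0, -0.001, 0.002]
contact_force: [-0.6, 0.5, 0.1]
gripper_width: 0.2
grasp_force: 0.0
```

Run:
```python
from h import *
for i in range(4): optics.get_image("side")
s=arm.read_state();print(s["clock"],s["position"],s["contact_force"])
print(arm.job_done())
```

```text
35.65 [ 510.50261126 -408.91409366  225.11890442] [0.04891583 0.37000628 0.13106832]
the job is handed in; nothing more can be done
None
```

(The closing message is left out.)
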